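Close up the row of RF modules on a chassis tray

TASK

On the chassis tray two loose RF modules, the bare aluminium filter and the black finned amplifier, still have to go into their row before they are screwed down. With the fingertips gently push each of them back until its rear face lies flat against the tray's rear flange, and along the flange towards the blue synthesizer, so that the module nearer to it sits square against the synthesizer's side and the other one square against the first, with no gaps. Slide them on the tray without lifting or tipping them, and leave the loose things lying around where they are.

Things in the scene. Friction and masses are not known exactly. Their poses are not given: they have to be found in the camera images.
- tray: Fixed aluminium tray, 300 mm deep (x, away from the robot), 440 mm wide (y, left), sheet 4 mm thick. Origin: centre of underside. Flanges stand 25 mm above the sheet along the far (+x) edge, inner face at x = 146 mm, and the left edge. In the far left corner a blue synthesizer is screwed down, 88 x 66 mm, 40 mm tall; its right-hand side, the row's stop, is at y = 150 mm, x = 58 to 146 mm.
- corner (a point): Where the row starts: the point on the tray's upper face where the rear flange's inner face meets the synthesizer's right-hand side. Axes as the tray's: x into the flange, y into the synthesizer, z up. The first module of the row ends with its origin at (-44, -46, 0) mm in this frame, the second at (-44, -138, 0).
- filter: Loose aluminium box, 88 mm (its x) by 92 mm (y), 28 mm tall, with brass tuning screws on top up to 35 mm; 0.3 to 0.6 kg. Origin: centre of underside. Lies on the tray, turned up to 0.2 rad from the tray's axes. Two gold connectors, 8 mm thick, stand 9.5 mm out of the front (-x) face, 34 mm left and right of its middle, 14 mm up; the other sides are plain.
- amplifier: Loose black box with cooling fins, 88 mm (its x) by 92 mm (y), 34 mm tall; 0.3 to 0.65 kg. Origin: centre of underside. Turned up to 0.2 rad; connectors on the front as on the filter. Which module starts nearer the synthesizer varies and either order in the row is right; there is at least 50 mm between them, and each is over 20 mm from its place.
- attenuator: Bystander: coaxial attenuator standing upright at the front of the tray, 25 mm thick, 52 mm tall, black body with metal ends. Origin: centre of the underside.
- adapter: Bystander: metal coaxial adapter standing upright at the front of the tray, 24 mm thick, 32 mm tall. Origin: centre of the underside.
- screw_dish: Bystander: small round blue dish of screws on the table right of the tray, 72 mm across, 20 mm tall. Origin: centre of the underside.
- torque_wrench: Bystander: small connector torque wrench lying on the table right of the tray, blue handle, 170 mm long, 16 mm tall. Origin: on the underside where handle and shank meet, long axis x.
- screwdriver: Bystander: red-handled screwdriver lying on the table left of the tray, 170 mm long, about 25 mm thick, lying along its x.
- wipe_bottle: Bystander: white bottle with red cap on the table at the left beyond the tray, 56 mm across, about 130 mm tall. Origin: centre of the underside.
- multimeter: Bystander: yellow hand-held multimeter lying on the table left of the tray, 180 by 86 by 45 mm. Origin: centre of the underside.
There are look-alikes about, which are no part of the job. What is meant by the filter is not turquoise, and is the larger of those in its own colour.

How it is judged (in metres and radians):
At the end, for the whole second after the job is handed in: Both modules lie flat on the tray and at rest, their rear faces within 2.5 mm of the rear flange and turned less than 0.03 rad from it; one of them is within 2.5 mm of the synthesizer's side, the other within 3 mm of the first (x of filter in the frame of corner between -0.0465 and -0.0415 m and z of filter in the frame of corner between -0.003 and 0.003 m and angle between the x axis of each of filter, amplifier and the x axis of corner, either way round below 0.03 rad and angle between each of filter, amplifier's own z axis and vertical below 0.03 rad and linear speed of each of filter, amplifier below 0.01 m/s and x of amplifier in the frame of corner between -0.0465 and -0.0415 m and z of amplifier in the frame of corner between -0.003 and 0.003 m and ((y of filter in the frame of corner between -0.0485 and -0.0435 m and y of amplifier in the frame of filter between -0.095 and -0.089 m) or (y of amplifier in the frame of corner between -0.0485 and -0.0435 m and y of filter in the frame of amplifier between -0.095 and -0.089 m))); the robot touches nothing.
It fails at once if a module is lifted off the tray or tipped (z of any of filter, amplifier in the frame of corner above 0.012 m or angle between any of filter, amplifier's own z axis and vertical above 0.2 rad).
It fails at once if a module is struck or flung (faster than 0.5 m/s) (linear speed of any of filter, amplifier above 0.5 m/s).
It fails at once if a module is pushed with the arm or the gripper's body instead of the fingers (contact force between the arm and filter above 3 N or contact force between the arm and amplifier above 3 N).
It fails at once if a bystander is shifted by more than 15 mm or knocked over (distance of any of attenuator, adapter, screw_dish, torque_wrench, screwdriver, wipe_bottle, multimeter from where it was at the start of the episode above 0.015 m or angle between any of attenuator, adapter, screw_dish, torque_wrench, wipe_bottle, multimeter's own z axis and vertical above 0.5 rad).
It also fails if it takes over 64 s, if anything falls off the work surface, if the arm or the gripper's body presses on something with over 40 N, if the wrist force passes 120 N, or if a joint passes its speed limit or range.

ROBOT

A 6-joint arm with a two-finger parallel gripper is mounted at the origin on the work surface. World frame = base frame: x ahead of the robot, y to its left, z up, the work surface at z = 0. Lengths are in mm, angles in degrees, forces in N, time in s.
With the tool pointing down it reaches from about 275 to 1000 mm from the base axis. Payload 8.4 kg.
Tool frame: the origin (TCP) lies midway between the tips of the shut fingers; the grasp point (between the pads) lies 19 mm behind it; z points along the fingers, y is the line along which they close (so a half turn about z gives the same grasp; the last joint's range is limited). The gripper opens to 85 mm and grips with 20 to 120 N. Pads are 22 mm wide; open, the fingers measure 114 mm over their backs; the gripper's body (76 mm by 85 mm) begins 54 mm behind the grasp point. The pads swing forward as they close: fully open they stand 13 mm farther back than shut.
Start: joints at [64.893, 20.225, 93.587, -0, 66.188, -0.138], TCP at [263.834, 566.586, 231.281] pointing down, gripper open.
Joint ranges: [-150.9, 150.9], [-52.94, 120.26], [3.33, 152.33], [-74.26, 254.26], [0, 154.13], [-172.89, 172.89]. Speed limits (degrees/s): [127.2, 127.2, 159.86, 180, 180, 180].

INTERFACE

Orientations are given as a 3x3 rotation matrix whose columns are the frame's x, y, z axes.
In Python, from station import ctrl gives the robot as it stands.
- The arm moves only by the tool arm_command, never from a script. Its argument "series" is a list of rows, each an object with "offset": the shift along the world's x, y, z in cm, a list of three; "roll": the turn about the world's z in rad; "grip": the closure, from -1 (fully open) to 1 (shut), so that 0 is half open. A call has 1 to 10 rows; each row is the pose to reach, as a shift and turn from the pose commanded when the call began; what a row does not reach only later rows make up. A row lasts 1/8 s, in which the tool goes at most 62.5 mm and 10.7 degrees, less where a joint would pass 70% of its speed; a pose out of reach is approached as far as the arm can. A call with a gripper value outside its range is refused whole. The fingers move at their own pace and stop on an object; "force" is the grip in N (left out, the last holds). Time passes only in rows, so rows that repeat a pose let the fingers close. It gives the time, the measured TCP pose, the force, the opening and the grip force at its end, in the units of the state.
- ctrl.state(): the state, without advancing time (a new reading comes with each control period).
- ctrl.camera(name): name is "scene" or "top" or "wrist"; returns (picture, depth): 420x560x3 uint8, blue, green, red; 420x560 float32, mm along the optical axis (not along the pixel's ray), 0 where there is no reading.
- ctrl.calibration(name): a dict with "mtx" (3x3 intrinsics, pixels), "pose" (4x4, takes a point from camera to world coordinates). Camera axes: x right, y down, z forward; pixel columns grow to the right and rows downward; lengths in mm; the calibration is good to about 2 mm. A picture is of the moment at which its call begins: read the wrist's pose just before it. calibration takes no time and is no camera call; for the wrist camera it gives the pose at the moment of the call.
- ctrl.job_done(): hands the job in; it is judged then, once.
Trained networks look in the newest picture that a camera, given by its name, has taken for a name from the list of things; names that differ only in an ending like _2 or _b are one class to them, and where a whole thing is asked for, a point or a joint stands for the part that bears it (a point fixed in the world has none). Each returns a list of dicts, best first, with "conf" (0 to 1); they miss things now and then, are a little off and sometimes report something else, mostly with a low value. They report only what shows in the picture. A call takes as long as a camera call. They do not tell look-alikes from the thing itself.
- ctrl.boxes_of(camera, target): "at" ([x, y, z] in mm, in world coordinates, good to about 4 mm: the middle of the surface that is visible of it).
- ctrl.trace(camera, target): "region" (420x560 bool, what is visible of it).
The state is a dict: "t": time; "qpos": joint angles; "qd": joint speeds; "effort": joint torques, N m; "position": TCP position; "eef_rot": TCP orientation; "ft_force": force on the tool from outside, world axes, zero at the start; "ft_torque": the same for the moment, N m; "width": finger opening in mm; "grasp_force": force on a finger pad.
Only numpy, scipy, OpenCV 4.12 (cv2) and the standard library are available. Lean on these libraries where they do the work, as an engineer would, in place of code of your own. Each camera call takes 0.05 s, during which the arm holds its last target. There are 200 camera calls.

## Working session

There is one attempt and no reset: what is moved stays moved. The work goes in short steps, Python scripts to look and compute and a tool call to move; the robot and the scene stay as the last step left them, time stands still between calls to the robot, and variables do not carry over. Pictures are saved under pics/ and viewed, at most 10 in all, crops included, and the job is handed in when it is done.

Besides the shell and the picture viewer there is one more tool, called after "Request:" as name(argument=value, ...) on one line, values as JSON. arm_command: Moves the arm, as the interface text tells. Its arguments: {"type":"object","properties":{"series":{"type":"array","items":{"type":"object","properties":{"offset":{"type":"array","items":{"type":"number"}},"roll":{"type":"number"},"grip":{"type":"number"}}}},"force":{"type":"number"}},"required":["series"]}

```bash
mkdir -p pics; ls; python3 - <<'E'
from station import ctrl
import cv2,numpy as np
s=ctrl.state();print(s['t'],s['position'],s['eef_rot'],s['width'])
for c in ['top','scene']:
    im,d=ctrl.camera(c);cv2.imwrite(f'pics/{c}0.png',im);np.savez(f'{c}0.npz',im=im,d=d)
    k=ctrl.calibration(c);print(c,k['mtx'],k['pose'])
    for t in ['tray','filter','amplifier','attenuator','adapter']:
        print(t,[(np.round(b['at']),round(b['conf'],2)) for b in ctrl.boxes_of(c,t)])
E
```

```text
pics
0.0 [263.620528   566.14204697 230.54148722] [[-9.06542252e-01  4.22114662e-01 -5.98405405e-04]
 [ 4.22115086e-01  9.06541317e-01 -1.30175252e-03]
 [-7.00960232e-06 -1.43268961e-03 -9.99998974e-01]] 85.48658182801286
top [[529.62551844   0.         280.85835371]
 [  0.         529.62551844 208.79376244]
 [  0.           0.           1.        ]] [[-1.41592646e-02 -9.97646063e-01  6.70958194e-02  4.27616246e+02]
 [-9.99898632e-01  1.40268929e-02 -2.44359358e-03  1.26451942e+01]
 [ 1.49669565e-03 -6.71236176e-02 -9.97743544e-01  1.66367418e+03]
 [ 0.00000000e+00  0.00000000e+00  0.00000000e+00  1.00000000e+00]]
tray [(array([485.,  -2.,   6.]), 0.75)]
filter [(array([ 511., -128.,   36.]), 0.95), (array([ 708., -323.,   29.]), 0.73), (array([ 739., -132.,   23.]), 0.67), (array([ 534., -480.,   14.]), 0.17)]
amplifier [(array([520.,  50.,  23.]), 0.78)]
attenuator [(array([366.,  99.,  24.]), 0.61)]
adapter [(array([366., 102.,  26.]), 0.59), (array([372., -12.,  44.]), 0.48)]
scene [[427.21292957   0.         278.67131497]
 [  0.         427.21292957 206.98864803]
 [  0.           0.           1.        ]] [[ 4.34740464e-01  7.46828216e-01 -5.03237861e-01  1.13154039e+03]
 [ 9.00425685e-01 -3.69975302e-01  2.28805292e-01 -2.53310400e+02]
 [-1.53073311e-02 -5.52599215e-01 -8.33306542e-01  9.74301776e+02]
 [ 0.00000000e+00  0.00000000e+00  0.00000000e+00  1.00000000e+00]]
tray [(array([515., -14.,   4.]), 0.77), (array([391., 440.,  39.]), 0.7)]
filter [(array([ 714., -325.,   30.]), 0.84), (array([ 746., -139.,   20.]), 0.68), (array([ 521., -132.,   29.]), 0.61)]
amplifier [(array([528.,  54.,  32.]), 0.94), (array([391., 438.,  38.]), 0.27)]
attenuator [(array([383., -16.,  44.]), 0.65)]
adapter [(array([370.,  94.,  28.]), 0.37)]
```

```bash
python3 - <<'E'
import cv2
im=cv2.imread('pics/top0.png')
cv2.imwrite('pics/v1.png',cv2.resize(im[40:340,80:480],None,fx=2,fy=2,interpolation=cv2.INTER_CUBIC))
E
```

```text
(no output)
```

View pics/v1.png

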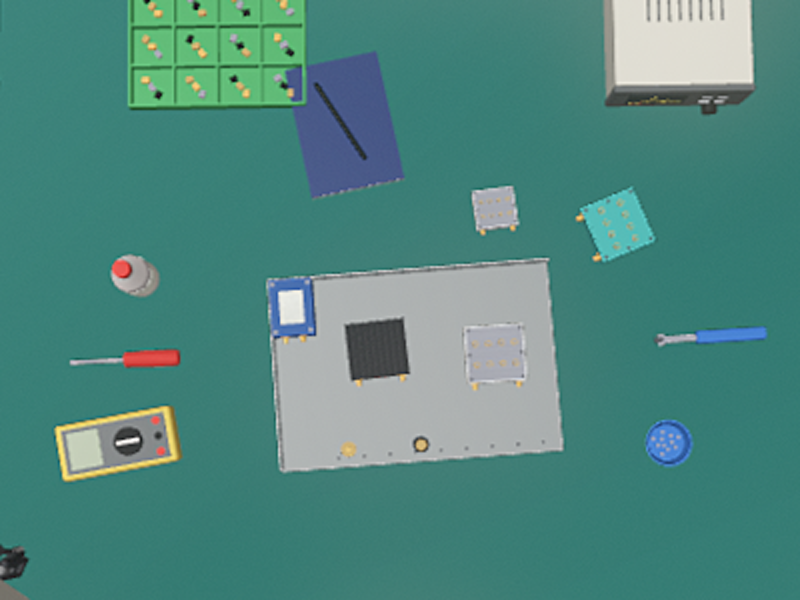

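Filter candidates in the crop are the turquoise one at (618,225), a small aluminium one at (495,210) and a larger aluminium one on the tray at (495,353). The last fits: it isn't turquoise and is the larger of the aluminium pair. The amplifier is at (378,349), the attenuator at (421,444) and the adapter at (348,450). Next I measure and confirm with an enlarged crop.

```bash
cat > h.py <<'E'
from station import ctrl
import cv2,numpy as np
def to_plane(c,uv,z,k=None):
    k=k or ctrl.calibration(c);K,P=k['mtx'],k['pose']
    uv=np.asarray(uv,float).reshape(-1,2)
    r=np.c_[(uv-[K[0,2],K[1,2]])/[K[0,0],K[1,1]],np.ones(len(uv))]@P[:3,:3].T
    return (P[:3,3]+r*((z-P[2,3])/r[:,2])[:,None])[:,:2]
def clean(m):
    n,l,st,_=cv2.connectedComponentsWithStats(m.astype(np.uint8)); i=1+np.argmax(st[1:,4]); return l==i
def rect(c,m,z,k=None):
    m=clean(cv2.morphologyEx(m.astype(np.uint8),cv2.MORPH_OPEN,np.ones((7,7),np.uint8)))
    v,u=np.nonzero(m); (ctr,sz,a)=cv2.minAreaRect(to_plane(c,np.c_[u,v],z,k).astype(np.float32))
    a=(a+45)%90-45
    return np.round(ctr,1),np.round(sz,1),round(a,2)
E
python3 - <<'E'
from h import *
im=np.load('top0.npz')['im']; ctrl.camera('top')
tr=None
for t,z in [('tray',4),('filter',32),('amplifier',38)]:
    for b in ctrl.trace('top',t)[:3]:
        m=b['region']; print(t,round(b['conf'],2),m.sum(),rect('top',m,z))
        if t=='tray' and tr is None: tr=m
hsv=cv2.cvtColor(im,cv2.COLOR_BGR2HSV)
bl=cv2.inRange(hsv,(105,120,60),(125,255,255))>0; bl[:, :210]=0; bl[:,240:]=0; bl[:175]=0; bl[215:]=0
print('synth blue',rect('top',bl,44))
v,u=np.nonzero(bl);print(to_plane('top',cv2.boxPoints(cv2.minAreaRect(to_plane('top',np.c_[u,v],44).astype(np.float32))),44)[:0],cv2.boxPoints(cv2.minAreaRect(to_plane('top',np.c_[u,v],44).astype(np.float32))))
# tray by colour: convex hull of non-green, low saturation
g=(hsv[...,1]<60)&(hsv[...,2]>60); g[:165]=0;g[285:]=0;g[:,:205]=0;g[:,370:]=0
print('tray grey',rect('top',g,4))
v,u=np.nonzero(clean(g));print(cv2.boxPoints(cv2.minAreaRect(to_plane('top',np.c_[u,v],4).astype(np.float32))))
cv2.imwrite('pics/v2.png',cv2.resize(im[120:290,200:420],None,fx=3.5,fy=3.5,interpolation=cv2.INTER_CUBIC))
E
```

```text
tray 0.72 11778 (array([499.4,  -8.5]), array([303.5, 444.2]), 3.56)
tray 0.26 259 (array([514.3, 403.6]), array([81.8, 22. ]), -0.81)
filter 0.97 397 (array([ 736. , -137.8]), array([62.3, 59.8]), -0.79)
filter 0.92 892 (array([ 708.2, -323.5]), array([93.4, 97.6]), 21.94)
filter 0.65 880 (array([ 513.1, -133.3]), array([92.6, 86.5]), -0.8)
amplifier 0.67 881 (array([521.4,  49.9]), array([88.3, 94.8]), 4.9)Traceback (most recent call last):
  File "<stdin>", line 10, in <module>
  File "h.py", line 11, in rect
    m=clean(cv2.morphologyEx(m.astype(np.uint8),cv2.MORPH_OPEN,np.ones((7,7),np.uint8)))
  File "h.py", line 9, in clean
    n,l,st,_=cv2.connectedComponentsWithStats(m.astype(np.uint8)); i=1+np.argmax(st[1:,4]); return l==i
                                                                       ~~~~~~~~~^^^^^^^^^^
    return _wrapfunc(a, 'argmax', axis=axis, out=out, **kwds)
    return bound(*args, **kwds)
ValueError: attempt to get argmax of an empty sequence
```

```bash
python3 - <<'E'
from h import *
im=np.load('top0.npz')['im']
cv2.imwrite('pics/v2.png',cv2.resize(im[120:290,200:420],None,fx=3.5,fy=3.5,interpolation=cv2.INTER_CUBIC))
a=np.radians(3.56);R=np.array([[np.cos(a),-np.sin(a)],[np.sin(a),np.cos(a)]]);c=np.array([499.4,-8.5])
W=lambda x,y:np.round(c+R@[x,y],1)
print('amp start W',W(-50,56.9),'filter start',W(-68,-125.4),'corner',W(146,150))
s=ctrl.state();print(s['t'],s['position'])
d=[R.T@(np.array(p)-c) for p in [(372,-12),(366,100),(513.1,-133.3),(521.4,49.9)]];print(np.round(d,1))
E
```

```text
amp start W [446.   45.2] filter start [ 439.3 -137.9] corner [635.8 150.3]
0.8 [263.8151113  566.56907222 231.28891565]
[[-127.4    4.4]
 [-126.4  116.6]
 [   5.9 -125.4]
 [  25.6   56.9]]
```

View pics/v2.png

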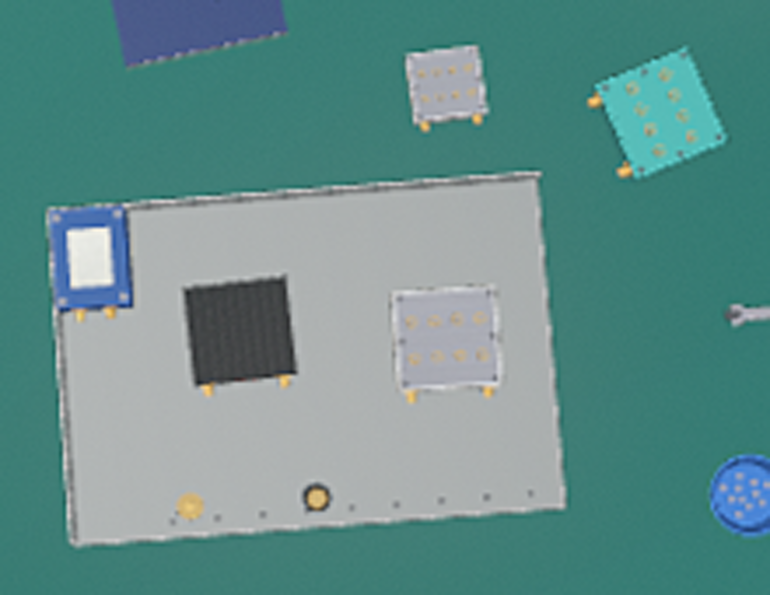

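The crop confirms it: the filter is the larger aluminium box on the tray at (445,340), and the amplifier is at (240,330). The small grey box at (447,85) and the turquoise one at (665,115) are look-alikes.

Request:
arm_command(series=[{"offset": [2, -5.2, 0], "roll": 0.05, "grip": 0.5}, {"offset": [4, -10.4, 0], "roll": 0.1, "grip": 0.5}, {"offset": [6, -16, 0], "roll": 0.16, "grip": 0.5}, {"offset": [8, -22, 0], "roll": 0.22, "grip": 0.5}, {"offset": [10, -28, 0], "roll": 0.28, "grip": 0.5}, {"offset": [12, -34, 0], "roll": 0.34, "grip": 0.5}, {"offset": [14, -40, 0], "roll": 0.4, "grip": 0.5}, {"offset": [16, -46, 0], "roll": 0.46, "grip": 0.5}, {"offset": [17.2, -52.1, -4], "roll": 0.498, "grip": 0.5}, {"offset": [17.2, -52.1, -9], "roll": 0.498, "grip": 0.5}])

```text
t: 2.05
position: [438.5, 43.1, 142.2]
eef_rot: [[-0.998, -0.059, 0.006], [-0.059, 0.998, 0.0], [-0.006, -0.0, -1.0]]
ft_force: [0.6, 0.6, -1.2]
width: 21.5
grasp_force: 0.0
```

```bash
python3 - <<'E'
from h import *
s=ctrl.state();print(s['t'],s['position'],s['eef_rot'],s['width'],s['ft_force'])
k=ctrl.calibration('wrist');im,d=ctrl.camera('wrist');cv2.imwrite('pics/w1.png',im)
print(k)
for b in ctrl.trace('wrist','amplifier')[:2]: print(b['conf'],b['region'].sum(),rect('wrist',b['region'],38,k))
E
```

```text
2.05 [438.53425534  43.05813239 142.21507456] [[-9.98217971e-01 -5.93313847e-02  6.37731284e-03]
 [-5.93315019e-02  9.98238320e-01  1.70982934e-04]
 [-6.37622271e-03 -2.07697311e-04 -9.99979650e-01]] 21.546531874531016 [ 0.58844088  0.58409655 -1.15634913]
{'mtx': array([[378.76843933,   0.        , 276.08763189],
       [  0.        , 378.76843933, 209.91646789],
       [  0.        ,   0.        ,   1.        ]]), 'pose': array([[-5.98611139e-02,  9.41524817e-01,  3.31583575e-01,
         3.53767924e+02],
       [ 9.98206607e-01,  5.66169958e-02,  1.94444275e-02,
         3.81665811e+01],
       [-4.65854791e-04,  3.32152880e-01, -9.43225449e-01,
         2.84323809e+02],
       [ 0.00000000e+00,  0.00000000e+00,  0.00000000e+00,
         1.00000000e+00]])}
0.9 7988 (array([505.5,  50.7]), array([93.7, 91.2]), 6.24)
```

View pics/w1.png

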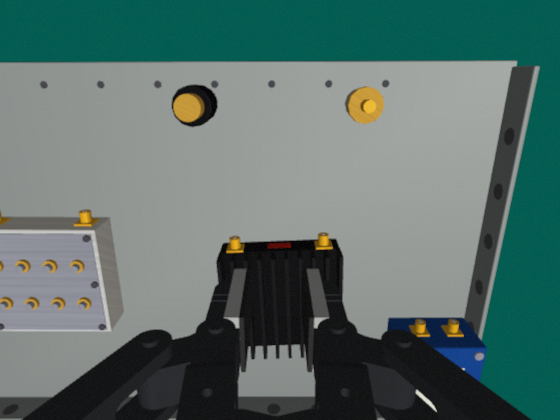

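The wrist picture shows the amplifier's front edge from (219,250) to (342,243) with its connectors at (235,243) and (323,240). The fingers are above it, and the tray's front edge lies along row 62, so the tool is square to the tray.

```bash
python3 - <<'E'
from h import *
k=ctrl.calibration('wrist')
p=to_plane('wrist',[(219,250),(342,243)],38,k);d=p[1]-p[0];print('front top edge',p,np.hypot(*d),np.degrees(np.arctan2(-d[0],d[1])))
p=to_plane('wrist',[(20,62),(515,62)],4,k);d=p[1]-p[0];print('tray front',p,np.degrees(np.arctan2(-d[0],d[1])))
p=to_plane('wrist',[(235,240),(323,237)],18,k);print('conn',p)
p=to_plane('wrist',[(388,320)],44,k);print('synth front right corner',p)
E
```

```text
front top edge [[462.98338338   5.58380033]
 [452.49576616  90.99237214]] 86.05006829568524 7.000504398985352
tray front [[ 346.74731243 -136.16690866]
 [ 326.57713571  200.42020319]] 3.4293814861657266
conn [[463.36790453  14.73238849]
 [456.96361672  80.50154108]]
synth front right corner [[508.71143355 130.25962351]]
```

```bash
cat >> h.py <<'E'
def to_world(c,uv,d,k):
    K,P=k['mtx'],k['pose'];o=[]
    for u,v in uv:
        z=np.median(d[v-1:v+2,u-1:u+2]);o.append(P[:3,:3]@[(u-K[0,2])/K[0,0]*z,(v-K[1,2])/K[1,1]*z,z]+P[:3,3])
    return np.round(o,1)
E
python3 - <<'E'
from h import *
s=ctrl.state();print(s['t'],s['position'])
k=ctrl.calibration('wrist');im,d=ctrl.camera('wrist');np.savez('w2.npz',im=im,d=d,P=k['pose']);cv2.imwrite('pics/w2.png',im)
print(k['pose'][:3,3])
print(to_world('wrist',[(280,150),(60,170),(200,390),(282,268),(350,330),(430,345),(60,320)],d,k))
m=ctrl.trace('wrist','amplifier')[0]['region'];v,u=np.nonzero(m);print(u.min(),u.max(),v.min(),v.max())
k2=ctrl.calibration('top');dt=np.load('top0.npz')['d']
print(to_world('top',[(268,250),(230,192),(270,214),(327,216),(300,200)],dt,k2))
E
```

```text
2.15 [432.37605248  43.7608483  137.30086347]
[349.70314546  39.03945477 280.65683031]
[[ 396.1   44.5    3.5]
 [ 420.7 -117.8    4.4]
 [ 417.2   25.6  211.7]
 [ 482.    51.3   23. ]
 [ 419.7   65.8  182.7]
 [ 418.5   87.5  189.6]
 [ 531.  -115.6   33.3]]
215 343 245 370
[[ 410.8   50.5    5.7]
 [ 590.2  163.9   46.2]
 [ 522.2   42.5   23.7]
 [ 512.9 -133.2   34.2]
 [ 566.2  -52.     2.7]]
```

View pics/w2.png

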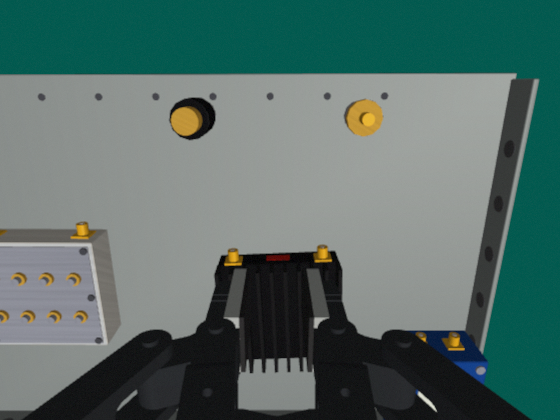

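The second wrist view, now settled, shows the amplifier's front edge from about (217,257) to (341,253), the filter's front top edge on row 243, and the tray front on row 75.

```bash
python3 - <<'E'
from h import *
z=np.load('w2.npz');K=ctrl.calibration('wrist')['mtx'];k=dict(mtx=K,pose=z['P'])
a=np.radians(3.5);R=np.array([[np.cos(a),-np.sin(a)],[np.sin(a),np.cos(a)]]);c=np.array([499.4,-8.5])
T=lambda p:np.round((p-c)@R,1)
for n,px,h in [('amp',[(217,257),(341,253)],38),('conn',[(233,250),(322,247)],18),('tray',[(20,75),(513,75)],4),('filt',[(10,245),(96,245)],32)]:
    p=to_plane('wrist',px,h,k);d=p[1]-p[0];print(n,p.round(1),'tray frame',T(p),np.hypot(*d).round(1),np.degrees(np.arctan2(-d[0],d[1])).round(2))
s=ctrl.state();print(s['t'],s['position'],s['qd'],s['eef_rot'])
E
```

```text
amp [[468.5   4.2]
 [460.1  91.2]] tray frame [[-30.1  14.6]
 [-33.1 101.9]] 87.3 5.48
conn [[471.7  13.4]
 [465.1  80.6]] tray frame [[-26.3  23.6]
 [-28.8  91. ]] 67.4 5.56
tray [[ 355.2 -137.5]
 [ 334.9  201.2]] tray frame [[-151.8 -119.9]
 [-151.4  219.4]] 339.3 3.43
filt [[ 470.9 -144.5]
 [ 467.2  -83.1]] tray frame [[ -36.8 -134. ]
 [ -36.7  -72.5]] 61.5 3.45
2.25 [435.4399821   45.64212275 141.45419759] [ 1.27865391 -2.08340677 -2.02448219  0.12529237  0.1751361  -0.07748218] [[-9.98112560e-01 -6.13776993e-02 -2.02373788e-03]
 [-6.13777568e-02  9.98114608e-01 -3.37565069e-05]
 [ 2.02199424e-03  9.05196981e-05 -9.99997952e-01]]
```

Request:
arm_command(series=[{"offset": [0, 0, -4], "roll": 0, "grip": 0.65}, {"offset": [0, 0, -8], "roll": 0, "grip": 0.65}, {"offset": [0, 0, -11], "roll": 0, "grip": 0.65}, {"offset": [0, 0, -12.8], "roll": 0, "grip": 0.65}, {"offset": [0.5, 0.03, -12.8], "roll": 0, "grip": 0.65}, {"offset": [1.2, 0.07, -12.8], "roll": 0, "grip": 0.65}, {"offset": [2.0, 0.12, -12.8], "roll": 0, "grip": 0.65}, {"offset": [2.8, 0.17, -12.8], "roll": 0, "grip": 0.65}, {"offset": [3.5, 0.21, -12.8], "roll": 0, "grip": 0.65}, {"offset": [4.2, 0.26, -12.8], "roll": 0, "grip": 0.65}])

```text
t: 3.5
position: [477.5, 48.1, 13.2]
eef_rot: [[-0.998, -0.062, -0.001], [-0.062, 0.998, -0.0], [0.001, -0.0, -1.0]]
ft_force: [-3.5, 0.0, 2.0]
width: 14.9
grasp_force: 1.5
```

Request:
arm_command(series=[{"offset": [0.8, 0.05, 0], "roll": 0, "grip": 0.65}, {"offset": [1.6, 0.1, 0], "roll": 0, "grip": 0.65}, {"offset": [2.4, 0.15, 0], "roll": 0, "grip": 0.65}, {"offset": [3.2, 0.2, 0], "roll": 0, "grip": 0.65}, {"offset": [4.0, 0.24, 0], "roll": 0, "grip": 0.65}, {"offset": [4.6, 0.28, 0], "roll": 0, "grip": 0.65}, {"offset": [5.0, 0.31, 0], "roll": 0, "grip": 0.65}, {"offset": [5.4, 0.33, 0], "roll": 0, "grip": 0.65}])

```text
t: 4.5
position: [531.8, 51.5, 13.3]
eef_rot: [[-0.998, -0.062, -0.0], [-0.062, 0.998, -0.0], [0.0, 0.0, -1.0]]
ft_force: [-2.5, -0.9, 0.8]
width: 15.2
grasp_force: 1.4
```

Request:
arm_command(series=[{"offset": [0.3, 0.02, 0], "roll": 0, "grip": 0.65}, {"offset": [0.5, 0.03, 0], "roll": 0, "grip": 0.65}, {"offset": [0.7, 0.04, 0], "roll": 0, "grip": 0.65}, {"offset": [0.7, 0.04, 0], "roll": 0, "grip": 0.65}])

```text
t: 5.0
position: [539.2, 51.9, 13.3]
eef_rot: [[-0.998, -0.062, 0.001], [-0.062, 0.998, 0.0], [-0.001, 0.0, -1.0]]
ft_force: [-0.8, 0.5, 0.6]
width: 14.6
grasp_force: 0.6
```

Request:
arm_command(series=[{"offset": [0.2, 0.01, 0], "roll": 0, "grip": 0.65}, {"offset": [0.3, 0.02, 0], "roll": 0, "grip": 0.65}, {"offset": [0.3, 0.02, 0], "roll": 0, "grip": 0.65}])

```text
t: 5.38
position: [539.8, 51.9, 12.9]
eef_rot: [[-0.998, -0.062, -0.004], [-0.062, 0.998, -0.0], [0.004, -0.0, -1.0]]
ft_force: [-7.7, 0.4, 5.3]
width: 15.0
grasp_force: 4.0
```

Request:
arm_command(series=[{"offset": [0.2, 0.01, 0], "roll": 0, "grip": 0.65}, {"offset": [0.3, 0.02, 0], "roll": 0, "grip": 0.65}, {"offset": [0.3, 0.02, 0], "roll": 0, "grip": 0.65}])

```text
t: 5.75
position: [539.8, 51.9, 12.4]
eef_rot: [[-0.998, -0.062, -0.01], [-0.062, 0.998, -0.001], [0.01, -0.0, -1.0]]
ft_force: [-16.3, -1.6, 9.0]
width: 14.9
grasp_force: 8.1
```

The amplifier is against the flange: force rises while the position holds. Next I back off, lift, turn the tool, and go to the amplifier's right side.

Request:
arm_command(series=[{"offset": [-2.5, -0.15, 0], "roll": 0, "grip": 0.65}, {"offset": [-2.5, -0.15, 4], "roll": -0.18, "grip": 0.06}, {"offset": [-1, -2, 7], "roll": -0.36, "grip": 0.06}, {"offset": [1, -4, 7], "roll": -0.54, "grip": 0.06}, {"offset": [3, -6, 7], "roll": -0.72, "grip": 0.06}, {"offset": [4.5, -7.5, 7], "roll": -0.9, "grip": 0.06}, {"offset": [5.4, -7.5, 7], "roll": -1.08, "grip": 0.06}, {"offset": [5.4, -7.5, 7], "roll": -1.26, "grip": 0.06}, {"offset": [5.4, -7.5, 7], "roll": -1.44, "grip": 0.06}, {"offset": [5.4, -7.5, 7], "roll": -1.571, "grip": 0.06}])

```text
t: 7.0
position: [599.7, -22.8, 83.5]
eef_rot: [[-0.057, 0.998, 0.002], [0.998, 0.057, -0.0], [-0.0, 0.002, -1.0]]
ft_force: [-0.4, 0.3, -0.5]
width: 39.9
grasp_force: 0.0
```

```bash
python3 - <<'E'
from h import *
s=ctrl.state();print(s['t'],s['position'],s['width'],s['qpos'])
im,d=ctrl.camera('top');cv2.imwrite('pics/t2.png',cv2.resize(im[150:290,200:380],None,fx=4,fy=4,interpolation=cv2.INTER_CUBIC))
E
```

```text
7.0 [599.69432179 -22.7794507   83.4700866 ] 39.86005072928936 [-2.31872191e+00  2.79485528e+01  1.03262740e+02  4.01703630e-04
  4.86957276e+01 -5.58297716e+00]
```

View pics/t2.png

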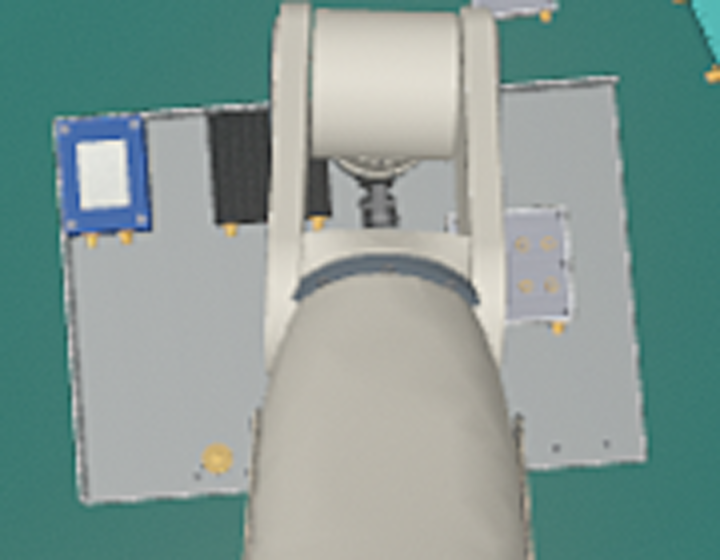

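The picture shows the amplifier at (268,165), flat against the flange with its right edge near column 330. The gripper is clear to the right of it at (375,190).

Request:
arm_command(series=[{"offset": [0, 0, -4], "roll": 0, "grip": 0.06}, {"offset": [0, 0, -6.2], "roll": 0, "grip": 0.06}, {"offset": [0, 0, -7.0], "roll": 0, "grip": 0.06}, {"offset": [-0.04, 0.6, -7.0], "roll": 0, "grip": 0.06}, {"offset": [-0.08, 1.3, -7.0], "roll": 0, "grip": 0.06}, {"offset": [-0.13, 2.1, -7.0], "roll": 0, "grip": 0.06}, {"offset": [-0.18, 2.9, -7.0], "roll": 0, "grip": 0.06}, {"offset": [-0.22, 3.7, -7.0], "roll": 0, "grip": 0.06}, {"offset": [-0.27, 4.4, -7.0], "roll": 0, "grip": 0.06}, {"offset": [-0.3, 5.0, -7.0], "roll": 0, "grip": 0.06}])

```text
t: 8.3
position: [595.8, 27.7, 13.3]
eef_rot: [[-0.062, 0.998, -0.0], [0.998, 0.062, -0.0], [-0.0, -0.0, -1.0]]
ft_force: [1.6, -3.6, 1.8]
width: 39.9
grasp_force: 1.5
```

Request:
arm_command(series=[{"offset": [-0.03, 0.5, 0], "roll": 0, "grip": 0.06}, {"offset": [-0.05, 0.8, 0], "roll": 0, "grip": 0.06}, {"offset": [-0.06, 1.0, 0], "roll": 0, "grip": 0.06}, {"offset": [-0.06, 1.0, 0], "roll": 0, "grip": 0.06}])

```text
t: 8.8
position: [595.1, 37.5, 13.2]
eef_rot: [[-0.062, 0.998, -0.0], [0.998, 0.062, 0.0], [0.0, -0.0, -1.0]]
ft_force: [-0.0, 0.4, 0.3]
width: 39.9
grasp_force: 0.0
```

Request:
arm_command(series=[{"offset": [-0.01, 0.2, 0], "roll": 0, "grip": 0.06}, {"offset": [-0.02, 0.4, 0], "roll": 0, "grip": 0.06}, {"offset": [-0.03, 0.5, 0], "roll": 0, "grip": 0.06}, {"offset": [-0.03, 0.5, 0], "roll": 0, "grip": 0.06}])

```text
t: 9.3
position: [594.8, 42.5, 13.2]
eef_rot: [[-0.062, 0.998, -0.0], [0.998, 0.062, 0.0], [0.0, -0.0, -1.0]]
ft_force: [-0.5, -0.6, 0.4]
width: 39.9
grasp_force: 0.2
```

Request:
arm_command(series=[{"offset": [-0.01, 0.2, 0], "roll": 0, "grip": 0.06}, {"offset": [-0.02, 0.3, 0], "roll": 0, "grip": 0.06}, {"offset": [-0.02, 0.3, 0], "roll": 0, "grip": 0.06}])

```text
t: 9.68
position: [594.7, 45.5, 13.3]
eef_rot: [[-0.062, 0.998, -0.0], [0.998, 0.062, 0.0], [0.0, -0.0, -1.0]]
ft_force: [0.2, -0.6, -0.7]
width: 40.2
grasp_force: 0.2
```

Request:
arm_command(series=[{"offset": [-0.01, 0.2, 0], "roll": 0, "grip": 0.06}, {"offset": [-0.02, 0.3, 0], "roll": 0, "grip": 0.06}, {"offset": [-0.02, 0.3, 0], "roll": 0, "grip": 0.06}])

```text
t: 10.05
position: [594.7, 46.7, 13.3]
eef_rot: [[-0.063, 0.998, 0.0], [0.998, 0.063, -0.002], [-0.002, 0.0, -1.0]]
ft_force: [1.3, -12.2, -0.7]
width: 40.0
grasp_force: 6.2
```

Request:
arm_command(series=[{"offset": [-0.01, 0.1, 0], "roll": 0, "grip": 0.06}, {"offset": [-0.01, 0.2, 0], "roll": 0, "grip": 0.06}, {"offset": [-0.01, 0.2, 0], "roll": 0, "grip": 0.06}])

```text
t: 10.42
position: [594.7, 46.8, 13.4]
eef_rot: [[-0.063, 0.998, 0.0], [0.998, 0.063, -0.004], [-0.004, 0.0, -1.0]]
ft_force: [1.8, -24.5, 0.3]
width: 40.0
grasp_force: 12.3
```

The amplifier is against the synthesizer. Now the filter.

Request:
arm_command(series=[{"offset": [0.1, -2.5, 0], "roll": 0, "grip": 0.06}, {"offset": [0.1, -2.5, 4], "roll": 0.18, "grip": 0.65}, {"offset": [-2, -5, 7], "roll": 0.36, "grip": 0.65}, {"offset": [-5, -8, 7], "roll": 0.54, "grip": 0.65}, {"offset": [-8, -11, 7], "roll": 0.72, "grip": 0.65}, {"offset": [-11, -14, 7], "roll": 0.9, "grip": 0.65}, {"offset": [-14, -17, 7], "roll": 1.08, "grip": 0.65}, {"offset": [-16.2, -18.9, 7], "roll": 1.26, "grip": 0.65}, {"offset": [-16.2, -18.9, 7], "roll": 1.44, "grip": 0.65}, {"offset": [-16.2, -18.9, 7], "roll": 1.571, "grip": 0.65}])

```text
t: 11.68
position: [432.5, -138.9, 83.6]
eef_rot: [[-0.998, -0.066, 0.001], [-0.066, 0.998, 0.0], [-0.001, -0.0, -1.0]]
ft_force: [-0.1, 0.3, 1.0]
width: 15.2
grasp_force: 0.0
```

Request:
arm_command(series=[{"offset": [0, 0, 0], "roll": 0, "grip": 0.65}, {"offset": [0, 0, 0], "roll": 0, "grip": 0.65}])

```text
t: 11.92
position: [432.6, -138.6, 83.4]
eef_rot: [[-0.998, -0.059, 0.0], [-0.059, 0.998, 0.0], [-0.0, 0.0, -1.0]]
ft_force: [0.1, -0.8, 0.2]
width: 15.2
grasp_force: 0.0
```

```bash
python3 - <<'E'
from h import *
s=ctrl.state();print(s['t'],s['position'],s['qd'].round(1) if hasattr(s['qd'],'round') else s['qd'])
k=ctrl.calibration('wrist');im,d=ctrl.camera('wrist');np.savez('w3.npz',im=im,d=d,P=k['pose']);cv2.imwrite('pics/w3.png',im)
E
```

```text
11.925 [ 432.58374398 -138.57749075   83.36523488] [-0.   0.  -0.  -0.1  0.  -0.4]
```

View pics/w3.png

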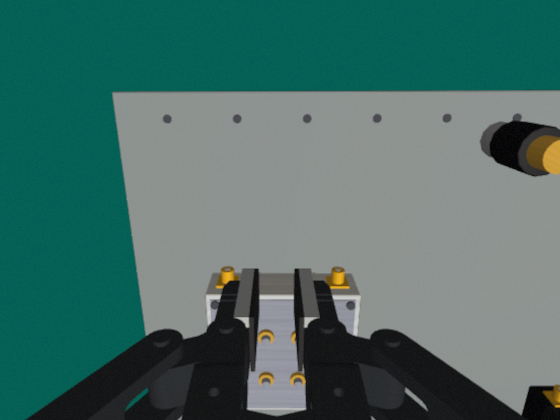

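The filter's front top edge runs from (207,297) to (359,297), its connectors are at (228,272) and (338,272), and the fingers straddle the middle between columns 240 and 315.

```bash
python3 - <<'E'
from h import *
z=np.load('w3.npz');K=ctrl.calibration('wrist')['mtx'];k=dict(mtx=K,pose=z['P'])
for n,px,h in [('edge',[(207,297),(359,297)],32),('conn',[(228,268),(338,268)],20),('tray',[(115,93),(555,91)],4)]:
    p=to_plane('wrist',px,h,k);d=p[1]-p[0];print(n,p.round(1),p.mean(0).round(1),np.hypot(*d).round(1),np.degrees(np.arctan2(-d[0],d[1])).round(2))
E
```

```text
edge [[ 472.1 -176.8]
 [ 466.7  -87.5]] [ 469.4 -132.2] 89.5 3.44
conn [[ 458.7 -166.2]
 [ 454.7  -99.5]] [ 456.7 -132.8] 66.8 3.44
tray [[ 361.4 -233.2]
 [ 345.6   12.6]] [ 353.5 -110.3] 246.3 3.68
```

Request:
arm_command(series=[{"offset": [0, 0.4, -4], "roll": 0, "grip": 0.65}, {"offset": [0, 0.4, -6.2], "roll": 0, "grip": 0.65}, {"offset": [0, 0.4, -7.0], "roll": 0, "grip": 0.65}, {"offset": [0.7, 0.44, -7.0], "roll": 0, "grip": 0.65}, {"offset": [1.5, 0.49, -7.0], "roll": 0, "grip": 0.65}, {"offset": [2.1, 0.53, -7.0], "roll": 0, "grip": 0.65}, {"offset": [2.7, 0.56, -7.0], "roll": 0, "grip": 0.65}, {"offset": [3.4, 0.61, -7.0], "roll": 0, "grip": 0.65}, {"offset": [4.2, 0.66, -7.0], "roll": 0, "grip": 0.65}, {"offset": [5.0, 0.71, -7.0], "roll": 0, "grip": 0.65}])

```text
t: 13.22
position: [482.8, -131.5, 13.3]
eef_rot: [[-0.998, -0.062, -0.0], [-0.062, 0.998, 0.0], [0.0, 0.0, -1.0]]
ft_force: [-3.2, 0.6, 1.8]
width: 15.1
grasp_force: 1.2
```

Request:
arm_command(series=[{"offset": [0.8, 0.05, 0], "roll": 0, "grip": 0.65}, {"offset": [1.6, 0.1, 0], "roll": 0, "grip": 0.65}, {"offset": [2.4, 0.15, 0], "roll": 0, "grip": 0.65}, {"offset": [3.2, 0.2, 0], "roll": 0, "grip": 0.65}, {"offset": [4.0, 0.24, 0], "roll": 0, "grip": 0.65}, {"offset": [4.7, 0.29, 0], "roll": 0, "grip": 0.65}, {"offset": [5.3, 0.32, 0], "roll": 0, "grip": 0.65}, {"offset": [5.8, 0.35, 0], "roll": 0, "grip": 0.65}, {"offset": [6.2, 0.38, 0], "roll": 0, "grip": 0.65}, {"offset": [6.4, 0.39, 0], "roll": 0, "grip": 0.65}])

```text
t: 14.48
position: [546.6, -127.7, 13.3]
eef_rot: [[-0.998, -0.062, -0.0], [-0.062, 0.998, -0.0], [0.0, -0.0, -1.0]]
ft_force: [-2.4, 0.4, 1.2]
width: 15.0
grasp_force: 1.3
```

Request:
arm_command(series=[{"offset": [0.2, 0.01, 0], "roll": 0, "grip": 0.65}, {"offset": [0.4, 0.02, 0], "roll": 0, "grip": 0.65}, {"offset": [0.6, 0.04, 0], "roll": 0, "grip": 0.65}, {"offset": [0.6, 0.04, 0], "roll": 0, "grip": 0.65}])

```text
t: 14.98
position: [551.1, -127.3, 13.0]
eef_rot: [[-0.998, -0.062, -0.003], [-0.062, 0.998, 0.0], [0.003, 0.0, -1.0]]
ft_force: [-7.0, -2.2, 3.6]
width: 15.1
grasp_force: 3.2
```

Request:
arm_command(series=[{"offset": [0.1, 0.01, 0], "roll": 0, "grip": 0.65}, {"offset": [0.2, 0.01, 0], "roll": 0, "grip": 0.65}, {"offset": [0.2, 0.01, 0], "roll": 0, "grip": 0.65}])

```text
t: 15.35
position: [551.1, -127.1, 12.7]
eef_rot: [[-0.998, -0.062, -0.006], [-0.062, 0.998, 0.001], [0.006, 0.001, -1.0]]
ft_force: [-12.5, -3.3, 7.5]
width: 14.7
grasp_force: 6.2
```

The filter is against the flange at the predicted place. Now its right side.

Request:
arm_command(series=[{"offset": [-2.5, -0.15, 0], "roll": 0, "grip": 0.65}, {"offset": [-2.5, -0.15, 4], "roll": -0.18, "grip": 0.06}, {"offset": [-1, -2, 7], "roll": -0.36, "grip": 0.06}, {"offset": [1, -4, 7], "roll": -0.54, "grip": 0.06}, {"offset": [3, -6, 7], "roll": -0.72, "grip": 0.06}, {"offset": [4.5, -7.4, 7], "roll": -0.9, "grip": 0.06}, {"offset": [5.6, -7.4, 7], "roll": -1.08, "grip": 0.06}, {"offset": [5.6, -7.4, 7], "roll": -1.26, "grip": 0.06}, {"offset": [5.6, -7.4, 7], "roll": -1.44, "grip": 0.06}, {"offset": [5.6, -7.4, 7], "roll": -1.571, "grip": 0.06}])

```text
t: 16.6
position: [611.2, -201.3, 83.4]
eef_rot: [[-0.057, 0.998, 0.001], [0.998, 0.057, -0.0], [-0.0, 0.001, -1.0]]
ft_force: [0.0, 0.2, -0.1]
width: 40.4
grasp_force: 0.0
```

```bash
python3 - <<'E'
from h import *
s=ctrl.state();print(s['t'],s['position'],s['width'])
im,d=ctrl.camera('scene');cv2.imwrite('pics/s2.png',im)
E
```

```text
16.6 [ 611.17659805 -201.33830948   83.42268043] 40.39935377686291
```

View pics/s2.png

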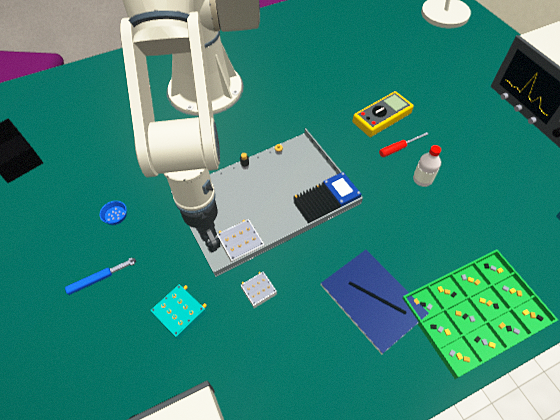

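The scene picture shows the amplifier at (318,200) in its corner against the synthesizer at (343,188). The filter is at (240,238) at the flange, and the gripper stands to its right at (212,240).

Request:
arm_command(series=[{"offset": [0, 0, -4], "roll": 0, "grip": 0.06}, {"offset": [0, 0, -6.2], "roll": 0, "grip": 0.06}, {"offset": [0, 0, -7.0], "roll": 0, "grip": 0.06}, {"offset": [-0.04, 0.6, -7.0], "roll": 0, "grip": 0.06}, {"offset": [-0.08, 1.3, -7.0], "roll": 0, "grip": 0.06}, {"offset": [-0.13, 2.1, -7.0], "roll": 0, "grip": 0.06}, {"offset": [-0.18, 2.9, -7.0], "roll": 0, "grip": 0.06}, {"offset": [-0.23, 3.7, -7.0], "roll": 0, "grip": 0.06}, {"offset": [-0.28, 4.5, -7.0], "roll": 0, "grip": 0.06}, {"offset": [-0.33, 5.3, -7.0], "roll": 0, "grip": 0.06}])

```text
t: 17.9
position: [607.1, -147.7, 13.3]
eef_rot: [[-0.062, 0.998, 0.0], [0.998, 0.062, -0.0], [-0.0, 0.0, -1.0]]
ft_force: [-1.4, -2.9, 0.2]
width: 40.3
grasp_force: 1.2
```

Request:
arm_command(series=[{"offset": [-0.05, 0.8, 0], "roll": 0, "grip": 0.06}, {"offset": [-0.1, 1.6, 0], "roll": 0, "grip": 0.06}, {"offset": [-0.15, 2.4, 0], "roll": 0, "grip": 0.06}, {"offset": [-0.2, 3.2, 0], "roll": 0, "grip": 0.06}, {"offset": [-0.25, 4.0, 0], "roll": 0, "grip": 0.06}, {"offset": [-0.3, 4.8, 0], "roll": 0, "grip": 0.06}, {"offset": [-0.35, 5.6, 0], "roll": 0, "grip": 0.06}, {"offset": [-0.4, 6.4, 0], "roll": 0, "grip": 0.06}, {"offset": [-0.45, 7.2, 0], "roll": 0, "grip": 0.06}, {"offset": [-0.5, 7.9, 0], "roll": 0, "grip": 0.06}])

```text
t: 19.15
position: [602.1, -68.7, 13.2]
eef_rot: [[-0.062, 0.998, -0.0], [0.998, 0.062, 0.0], [0.0, -0.0, -1.0]]
ft_force: [0.1, -1.9, 0.3]
width: 40.2
grasp_force: 1.1
```

24 mm to go.

Request:
arm_command(series=[{"offset": [-0.04, 0.6, 0], "roll": 0, "grip": 0.06}, {"offset": [-0.08, 1.2, 0], "roll": 0, "grip": 0.06}, {"offset": [-0.1, 1.6, 0], "roll": 0, "grip": 0.06}, {"offset": [-0.12, 1.9, 0], "roll": 0, "grip": 0.06}, {"offset": [-0.13, 2.1, 0], "roll": 0, "grip": 0.06}, {"offset": [-0.13, 2.1, 0], "roll": 0, "grip": 0.06}])

```text
t: 19.9
position: [600.7, -48.0, 13.2]
eef_rot: [[-0.062, 0.998, -0.0], [0.998, 0.062, 0.0], [0.0, -0.0, -1.0]]
ft_force: [0.5, 0.2, 0.1]
width: 40.3
grasp_force: 0.0
```

Request:
arm_command(series=[{"offset": [-0.01, 0.2, 0], "roll": 0, "grip": 0.06}, {"offset": [-0.02, 0.3, 0], "roll": 0, "grip": 0.06}, {"offset": [-0.02, 0.4, 0], "roll": 0, "grip": 0.06}, {"offset": [-0.02, 0.4, 0], "roll": 0, "grip": 0.06}])

```text
t: 20.4
position: [600.6, -45.1, 13.2]
eef_rot: [[-0.062, 0.998, 0.0], [0.998, 0.062, -0.001], [-0.001, -0.0, -1.0]]
ft_force: [-0.5, -7.7, -0.3]
width: 39.9
grasp_force: 3.8
```

Request:
arm_command(series=[{"offset": [-0.01, 0.1, 0], "roll": 0, "grip": 0.06}, {"offset": [-0.02, 0.25, 0], "roll": 0, "grip": 0.06}, {"offset": [-0.02, 0.25, 0], "roll": 0, "grip": 0.06}])

```text
t: 20.78
position: [600.7, -45.0, 13.3]
eef_rot: [[-0.063, 0.998, 0.001], [0.998, 0.063, -0.004], [-0.004, 0.0, -1.0]]
ft_force: [1.1, -22.3, -0.7]
width: 40.1
grasp_force: 11.1
```

Request:
arm_command(series=[{"offset": [0.1, -2.5, 0], "roll": 0, "grip": 0.06}, {"offset": [0.1, -2.5, 4], "roll": 0.18, "grip": 0.65}, {"offset": [-1, -2.5, 7], "roll": 0.36, "grip": 0.65}, {"offset": [-3, -1.5, 7], "roll": 0.54, "grip": 0.65}, {"offset": [-5, 0, 7], "roll": 0.72, "grip": 0.65}, {"offset": [-6.5, 2, 7], "roll": 0.9, "grip": 0.65}, {"offset": [-7.8, 4, 7], "roll": 1.08, "grip": 0.65}, {"offset": [-8.6, 5.5, 7], "roll": 1.26, "grip": 0.65}, {"offset": [-8.6, 5.5, 7], "roll": 1.44, "grip": 0.65}, {"offset": [-8.6, 5.5, 7], "roll": 1.571, "grip": 0.65}])

```text
t: 22.02
position: [514.3, 13.8, 83.4]
eef_rot: [[-0.998, -0.068, 0.0], [-0.068, 0.998, 0.0], [-0.0, 0.0, -1.0]]
ft_force: [0.3, 0.3, 0.4]
width: 15.1
grasp_force: 0.0
```

Now I re-seat both modules gently against the flange, as the sideways push could have loosened them.

Request:
arm_command(series=[{"offset": [0, -0.6, -4], "roll": 0, "grip": 0.65}, {"offset": [0, -0.6, -6.2], "roll": 0, "grip": 0.65}, {"offset": [0, -0.6, -7], "roll": 0, "grip": 0.65}, {"offset": [0.8, -0.55, -7], "roll": 0, "grip": 0.65}, {"offset": [1.6, -0.5, -7], "roll": 0, "grip": 0.65}, {"offset": [2.2, -0.46, -7], "roll": 0, "grip": 0.65}, {"offset": [2.6, -0.44, -7], "roll": 0, "grip": 0.65}, {"offset": [2.9, -0.42, -7], "roll": 0, "grip": 0.65}, {"offset": [3.2, -0.4, -7], "roll": 0, "grip": 0.65}, {"offset": [3.2, -0.4, -7], "roll": 0, "grip": 0.65}])

```text
t: 23.28
position: [542.5, 9.1, 12.6]
eef_rot: [[-0.998, -0.062, -0.008], [-0.062, 0.998, -0.0], [0.008, 0.0, -1.0]]
ft_force: [-10.0, -1.4, 6.2]
width: 14.7
grasp_force: 5.2
```

Request:
arm_command(series=[{"offset": [-1.5, -0.1, 0], "roll": 0, "grip": 0.65}, {"offset": [-3.5, -0.2, 0], "roll": 0, "grip": 0.65}, {"offset": [-3.8, 2, 1], "roll": 0, "grip": 0.65}, {"offset": [-4.0, 5, 1], "roll": 0, "grip": 0.65}, {"offset": [-4.2, 7.5, 1], "roll": 0, "grip": 0.65}, {"offset": [-4.2, 8.8, 0], "roll": 0, "grip": 0.65}, {"offset": [-3.2, 9.0, 0], "roll": 0, "grip": 0.65}, {"offset": [-2.2, 9.1, 0], "roll": 0, "grip": 0.65}, {"offset": [-1.5, 9.1, 0], "roll": 0, "grip": 0.65}, {"offset": [-1.1, 9.1, 0], "roll": 0, "grip": 0.65}])

```text
t: 24.52
position: [536.3, 99.8, 13.3]
eef_rot: [[-0.998, -0.061, 0.0], [-0.061, 0.998, 0.0], [-0.0, 0.0, -1.0]]
ft_force: [-0.4, 0.2, 0.4]
width: 15.2
grasp_force: 0.0
```

Request:
arm_command(series=[{"offset": [0.2, 0.01, 0], "roll": 0, "grip": 0.65}, {"offset": [0.4, 0.02, 0], "roll": 0, "grip": 0.65}, {"offset": [0.6, 0.04, 0], "roll": 0, "grip": 0.65}, {"offset": [0.6, 0.04, 0], "roll": 0, "grip": 0.65}])

```text
t: 25.02
position: [536.8, 99.9, 12.4]
eef_rot: [[-0.998, -0.062, -0.009], [-0.062, 0.998, -0.001], [0.009, -0.001, -1.0]]
ft_force: [-12.1, -0.8, 7.3]
width: 14.8
grasp_force: 6.5
```

Both are flush. I retreat clear of the view and take a final look.

Request:
arm_command(series=[{"offset": [-2, -0.1, 0], "roll": 0, "grip": 0.65}, {"offset": [-5, -0.3, 0], "roll": 0, "grip": 0.65}, {"offset": [-6, 0, 6], "roll": 0, "grip": 0.65}, {"offset": [-8, 3, 12], "roll": 0, "grip": 0.65}, {"offset": [-10, 8, 17], "roll": 0, "grip": 0.65}, {"offset": [-13, 14, 19], "roll": 0, "grip": 0.65}, {"offset": [-16, 20, 20], "roll": 0, "grip": 0.65}, {"offset": [-19, 26, 20], "roll": 0, "grip": 0.65}, {"offset": [-22, 32, 20], "roll": 0, "grip": 0.65}, {"offset": [-24, 37, 20], "roll": 0, "grip": 0.65}])

```text
t: 26.28
position: [311.8, 446.1, 213.5]
eef_rot: [[-0.998, -0.062, 0.001], [-0.062, 0.998, 0.001], [-0.001, 0.001, -1.0]]
ft_force: [1.1, 0.6, 0.2]
width: 14.7
grasp_force: 0.0
```

```bash
python3 - <<'E'
from h import *
s=ctrl.state();print(s['t'],s['position'],s['ft_force'])
im,d=ctrl.camera('top');cv2.imwrite('pics/t3.png',cv2.resize(im[150:290,200:380],None,fx=4,fy=4,interpolation=cv2.INTER_CUBIC))
E
```

```text
26.275 [311.81015834 446.1448636  213.50677217] [1.11916362 0.60937107 0.24954682]
```

View pics/t3.png

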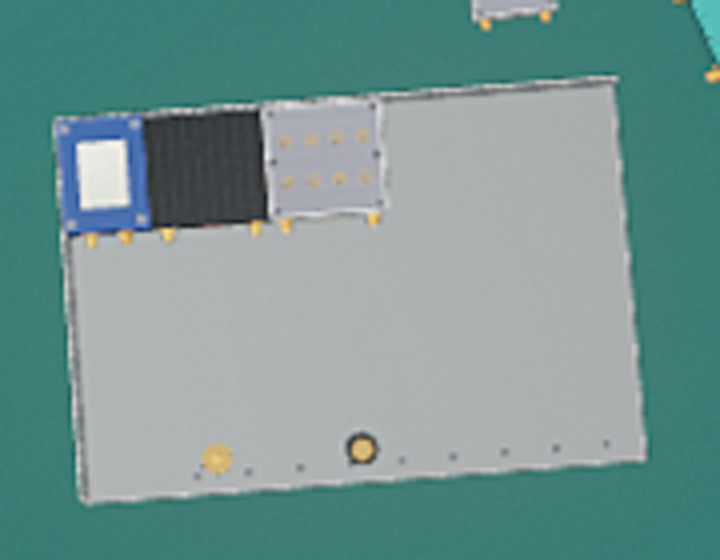

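The amplifier at (205,170) and the filter at (325,158) sit in a closed row against the flange and the synthesizer. The adapter at (217,458) and the attenuator at (361,448) have not moved.

```bash
python3 -c "
from station import ctrl
print(ctrl.job_done())"
```

```text
the job is handed in; nothing more can be done
None
```

I handed the job in at about 26 s. The amplifier is against the synthesizer and the filter against the amplifier, both flush with the rear flange going by contact forces and the last picture; the hand-in returned no verdict.

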